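# Step a goniometer's detector arm along its arc

## Task

Take a light-scattering scan by hand: with a fingertip, gently push the goniometer's detector arm along its graduated arc from where it is parked on the left towards the right (the upright black tab on the arm is there for the finger), and let it stand still for two seconds with its red pointer at the black line of each of the three yellow riders in turn, so that a reading can be taken. Only push, do not pinch the arm; leave it standing at the third rider and draw back. Keep off the detector, the glass sample cell and the laser, and leave the loose things around it as they are.

Things in the scene. Friction and masses are not known exactly. Their poses are not given: they have to be found in the camera images.
- pivot (a point): point on the upright turning axis of the goniometer, 10 mm above the table; the goniometer is a black fixed instrument: an arc rail (outer radius 195 mm, 10 mm high, 30 mm wide, white graduations every 5 degrees) on three spokes, open side of the arc and laser away from the robot. Its own x axis points from the arc's middle through the pivot to the laser, z up, so it shows how the goniometer is turned
- goniometer: the whole goniometer with arm, cell and laser; origin on the turning axis at table level; axes as for the pivot. The rail and spokes are 10 mm high, the tallest part on it is 76 mm high. A tall microscope stands to its left, beyond x = 0.4 m and y = 0.25 m: bring the hand in close past the front of the table, not across the microscope
- detector_arm (a joint): angle of the aluminium detector arm about the upright pivot axis, rad: 0 when the arm points along the goniometer's -x (roughly at the robot), negative when its end is on the robot's left, positive on the right; stops at -1.1 and +1.1. Parked on the left at the start. A friction hinge: it stays where it is left, and about 2 N at the tab moves it
- tab_middle (a point): middle of the upright black finger tab on the arm: a plate 26 mm along the arm, 8 mm thick across it and 34 mm high (from 20.5 to 54.5 mm above the table), 131 mm from the pivot axis; its two broad faces look along the direction of swing. The point lies 40 mm above the table. Site x points along the arm towards the pivot, y across it (towards the robot's left when the arm points at the robot)
- pointer_tip (a point): outer tip of the thin red pointer at the arm's end, 169 mm from the pivot axis, 16.5 mm above the table. It reaches just short of the riders and passes them freely
- rider_1_line (a point): inner end of the black line on the top of the first yellow rider, the leftmost: a block 12 mm wide, 26 mm long and 18 mm high (with its clamp screw it reaches 207 mm from the axis) (above the table) clamped on the rail's rim. The point is 171 mm from the pivot axis, 18 mm above the table
- rider_2_line (a point): the same point on the second (middle) yellow rider
- rider_3_line (a point): the same point on the third (rightmost) yellow rider
- left_half: the left half (robot's left when the arm points at the robot) of the arm bar (18 mm wide, 14 to 21 mm above the table) and of the tab; origin on the pivot axis
- right_half: the right half of the arm bar and of the tab; origin on the pivot axis
- detector: black round detector, 41 mm across and 15 mm thick, standing upright on the arm 73 to 88 mm from the pivot axis, its top 76 mm above the table; must not be touched. Its origin is the centre of its back (the outward side)
- sample_cell: square glass cell, white cap, on a small round table over the pivot, top 76 mm above the table; must not be touched. Origin on the pivot axis at table level
- laser: black laser tube in an aluminium clamp behind the cell, top 74 mm above the table; must not be touched. Origin on the pivot axis at table level
- orange_cube: loose black filter cube with an orange glass, 41x38x43 mm, behind the arc on the left; origin under its centre; bystander
- objective: loose microscope objective, 31 mm across, 50 mm high, behind the arc on the left; origin under its centre; bystander
- bottle: loose small glass bottle with black cap, 28 mm across, 66 mm high, behind the arc on the right; origin under its centre; bystander
- lens_tube: loose short black lens tube, 31 mm across, 18 mm high, behind the arc on the right; origin under its centre; bystander
- mount: loose black mirror mount, 41x48x48 mm, behind the arc on the right; origin under its centre; bystander

How it is judged:
By the outcome, as a careful person would: the job done as asked, in the order asked, and still so for the second after the job is handed in, with the robot touching nothing.
It also fails if it takes over 72 s, if anything falls off the work surface, if the arm or the gripper's body presses on something with over 40 N, if the wrist force passes 120 N, or if a joint passes its speed limit or range.

## Robot

A 7-joint arm with a two-finger parallel gripper is mounted at the origin on a cart in front of the work surface, level with it; the furniture and walls round the work are solid. World frame = base frame: x ahead of the robot, y to its left, z up, the work surface at z = 0. Lengths are in m, angles in degrees, forces in N, time in s.
With the tool pointing down it reaches from about 0.425 to 0.875 m from the base axis. Payload 4.7 kg.
Tool frame: the origin (TCP) lies at the very end of the fingers, on their centre line; the grasp point (between the pads) lies 19 mm behind it; z points along the fingers, y is the direction in which the jaws open and shut (so a half turn about z gives the same grasp; the last joint's range is limited). The gripper opens to 87 mm and grips with 3 to 60 N. Pads are 19 mm wide; open, the fingers measure 117 mm over their backs; the gripper's body (75 mm by 190 mm) begins 51 mm behind the grasp point.
Start: joints at [-70.583, 18.392, -4.016, 83.108, 1.295, 78.541, -3.26], TCP at [0.207, 0.616, 0.223] pointing down, gripper open.
Joint ranges: [-163.93, 163.93], [-17.29, 119.83], [-79.2, 71.16], [3.27, 140.29], [-89.18, 269.18], [5.43, 117.66], [-154.24, 154.24]. Speed limits (degrees/s): [147.25, 147.25, 180, 180, 180, 180, 180].

## Interface

Orientations are given as [roll, pitch, yaw] about the fixed x, y, z axes, in that order (R = Rz(yaw) Ry(pitch) Rx(roll)).
In Python, from cell import monitor, read_camera, camera_info, env, look_for gives the robot as it stands.
- The arm moves only by the tool servo_tool, never from a script. Its argument "commands" is one flat list of numbers, 6 for each row, row after row: the shift along the tool's x, y, z in mm, then the turn, a rotation vector about the tool's x, y, z in degrees. A call has 1 to 10 rows; each row shifts and turns the commanded pose from where the row before left it, along the tool's axes as they then stand; what a row does not reach is not made up. A row lasts 1/10 s, in which the tool goes at most 50 mm and 8.59 degrees, less where a joint would pass 70% of its speed; a pose out of reach is approached as far as the arm can. A call is refused whole if a number of a shift passes 50 or a number of a turn 8.59, either way. A call with a gripper value outside its range is refused whole. "jaw" is the finger opening in mm, from 0 to 87, set as the call begins (left out, the last holds). The fingers move at their own pace and stop on an object; "newtons" is the grip in N (left out, the last holds). Time passes only in rows, so rows that do not move let the fingers close. It gives the time, the measured TCP pose, the force and the opening at its end, in the units of the state.
- monitor.get_obs(): the state, without advancing time (a new reading comes with each control period).
- read_camera(name): name is "side" or "top" or "wrist"; returns (picture, depth): 400x640x3 uint8, red, green, blue; 400x640 float32, m along the optical axis (not along the pixel's ray), 0 where there is no reading.
- camera_info(name): a dict with "camera_matrix" (3x3 intrinsics, pixels), "R" (3x3) and "t" (3): a world point X has camera coordinates R X + t; the wrist camera has in their place "T_tool_cam" (4x4, takes a point from camera to tool coordinates, whose origin is the TCP and whose axes are the flange's). Camera axes: x right, y down, z forward; pixel columns grow to the right and rows downward; lengths in m; the calibration is good to about 2 mm. A picture is of the moment at which its call begins: read the wrist's pose just before it. camera_info takes no time and is no camera call.
- env.sign_off(): hands the job in, once; it reports no verdict.
Trained networks look in the newest picture that a camera, given by its name, has taken for a name from the list of things; names that differ only in an ending like _2 or _b are one class to them, and where a whole thing is asked for, a point or a joint stands for the part that bears it (a point fixed in the world has none). Each returns a list of dicts, best first, with "conf" (0 to 1); they miss things now and then, are a little off and sometimes report something else, mostly with a low value. They report only what shows in the picture. A call takes as long as a camera call.
- look_for(camera, label): "box" ([left, top, width, height] in pixels, round what is visible of it).
The state is a dict: "time_s": time; "qpos": joint angles; "joint_velocities": joint speeds; "effort": joint torques, N m; "tool_pos": TCP position; "tool_rot": TCP orientation; "force": force on the tool from outside, world axes, zero at the start; "wrist_torque": the same for the moment, N m; "grip_width": finger opening in m.
Only numpy, scipy, OpenCV 4.12 (cv2) and the standard library are available. Lean on these libraries where they do the work, as an engineer would, in place of code of your own. Each camera call takes 0.05 s, during which the arm holds its last target.

## Working session

There is one attempt and no reset: what is moved stays moved. The work goes in short steps, Python scripts to look and compute and a tool call to move; the robot and the scene stay as the last step left them, time stands still between calls to the robot, and variables do not carry over. Pictures are saved under pics/ and viewed, and the job is handed in when it is done.

Besides the shell and the picture viewer there is one more tool, called in YAML: its name, and indented under it one key for each argument. servo_tool: Moves the arm, as the interface text tells. Its arguments: {"type":"object","properties":{"commands":{"type":"array","items":{"type":"number"}},"jaw":{"type":"number"},"newtons":{"type":"number"}},"required":["commands"]}

```bash
ls; mkdir -p pics; python3 - <<'E'
from cell import monitor, read_camera, camera_info, env, look_for
import cv2, numpy as np
o=monitor.get_obs(); print({k:np.round(v,3) for k,v in o.items()})
for n in ["top","side"]:
    im,d=read_camera(n); cv2.imwrite(f"pics/{n}0.png",im[:,:,::-1]); np.save(f"pics/{n}0.npy",d)
    ci=camera_info(n); print(n,ci)
    np.savez(f"pics/{n}0.npz",im=im,d=d)
    for l in ["pivot","goniometer","detector_arm","tab_middle","pointer_tip","rider_1_line","detector","sample_cell"]:
        print(n,l,[(r["box"],round(r["conf"],2)) for r in look_for(n,l)][:4])
print(camera_info("wrist"))
E
```

```text
pics
{'time_s': np.float64(0.0), 'qpos': array([-70.583,  18.439,  -4.015,  83.173,   1.295,  78.538,  -3.26 ]), 'joint_velocities': array([ 0.028,  0.005, -0.056, -0.112,  0.075, -0.051,  0.05 ]), 'effort': array([ 0.0000e+00, -4.9128e+01, -4.0400e-01, -3.1254e+01, -6.4000e-02,
        4.4000e-02,  0.0000e+00]), 'tool_pos': array([0.207, 0.616, 0.221]), 'tool_rot': array([-1.79895e+02,  6.00000e-03,  1.61393e+02]), 'force': array([0.117, 0.065, 0.317]), 'wrist_torque': array([-0.002,  0.036,  0.047]), 'grip_width': np.float64(0.087)}
top {'camera_matrix': array([[487.67459649,   0.        , 320.19252449],
       [  0.        , 487.67459649, 195.4764141 ],
       [  0.        ,   0.        ,   1.        ]]), 'R': array([[ 0.01427355, -0.99978905,  0.01476875],
       [-0.99091981, -0.01611875, -0.13348449],
       [ 0.13369439, -0.01272935, -0.99094085]]), 't': array([-0.12734018,  0.61536733,  1.07053935])}
top pivot [([218.7, 127.2, 153.8, 147.2], 0.7)]
top goniometer [([218.9, 126.5, 155.4, 146.5], 0.77)]
top detector_arm [([239.2, 186.2, 57.7, 32.3], 0.63)]
top tab_middle [([240.
[... 1015 characters left out ...]
7.7, 298.9, 16.9, 17.2], 0.75), ([375.8, 233.2, 20.1, 5.0], 0.45)]
side detector [([273.1, 235.6, 28.1, 28.7], 0.65)]
side sample_cell [([274.1, 209.7, 20.5, 32.8], 0.56)]
{'camera_matrix': array([[326.93388893,   0.        , 322.25378753],
       [  0.        , 326.93388893, 199.26583812],
       [  0.        ,   0.        ,   1.        ]]), 'T_tool_cam': array([[-1.46155021e-04, -9.55540917e-01, -2.94858500e-01,
         8.05662518e-02],
       [ 9.99999874e-01,  2.20905057e-06, -5.02837261e-04,
        -7.06737183e-04],
       [ 4.81132934e-04, -2.94858536e-01,  9.55540796e-01,
        -1.61554672e-01],
       [ 0.00000000e+00,  0.00000000e+00,  0.00000000e+00,
         1.00000000e+00]])}
```

```bash
python3 - <<'E'
import cv2, numpy as np
for n,(x,y,w,h) in {"top":(200,110,200,150),"side":(200,180,213,160)}.items():
    im=cv2.imread(f"pics/{n}0.png"); c=cv2.resize(im[y:y+h,x:x+w],None,fx=3.75,fy=3.75,interpolation=cv2.INTER_CUBIC); cv2.imwrite(f"pics/{n}0c.png",c)
E
```

```text
(no output)
```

View pics/top0.png

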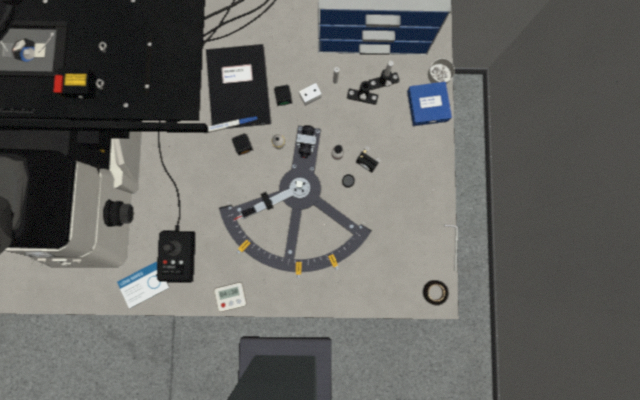

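View pics/top0c.png

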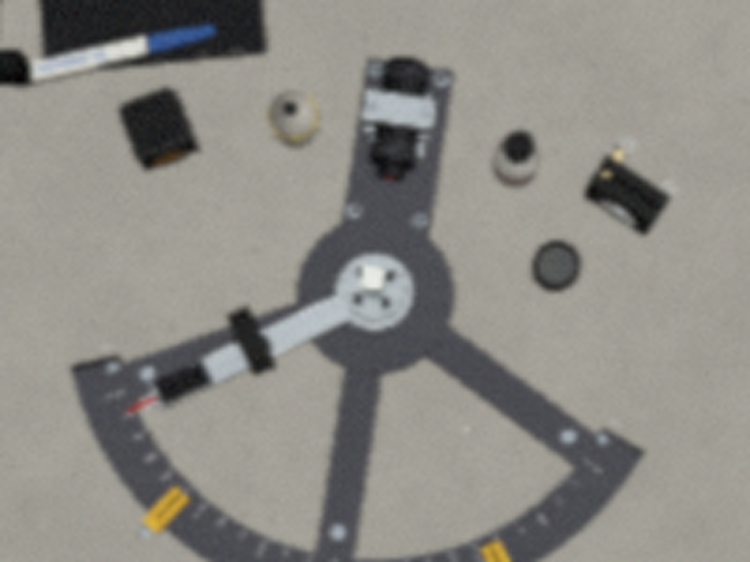

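View pics/side0c.png

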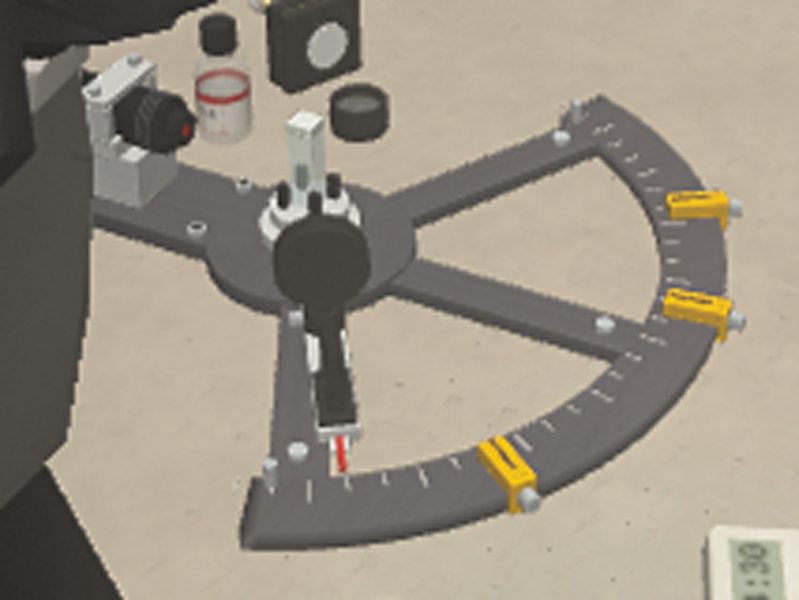

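View pics/side0.png

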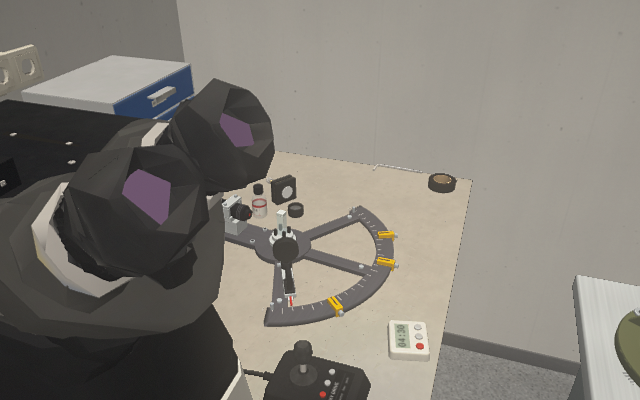

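```bash
cat > h.py <<'E'
import numpy as np, cv2
from scipy.optimize import least_squares
from cell import monitor, read_camera, camera_info, env, look_for
from scipy.spatial.transform import Rotation as Ro
def cam(n,obs=None):
    ci=camera_info(n); K=ci["camera_matrix"]
    if n!="wrist": return K,ci["R"],ci["t"]
    T=np.eye(4);T[:3,:3]=Ro.from_euler("xyz",obs["tool_rot"],degrees=True).as_matrix();T[:3,3]=obs["tool_pos"]
    W=np.linalg.inv(T@ci["T_tool_cam"]); return K,W[:3,:3],W[:3,3]
def proj(C,X):
    K,R,t=C; c=np.atleast_2d(X)@R.T+t; p=c@K.T; return p[:,:2]/p[:,2:]
def unproj(C,uv,z):
    K,R,t=C; uv=np.atleast_2d(uv); r=(np.linalg.inv(K)@np.c_[uv,np.ones(len(uv))].T).T@R; o=-R.T@t
    return o+r*((z-o[2])/r[:,2])[:,None]
def yellow(im):
    h=cv2.cvtColor(im,cv2.COLOR_RGB2HSV); return ((h[...,0]>15)&(h[...,0]<32)&(h[...,1]>140)&(h[...,2]>100)).astype(np.uint8)
def red(im):
    h=cv2.cvtColor(im,cv2.COLOR_RGB2HSV); return (((h[...,0]<8)|(h[...,0]>172))&(h[...,1]>110)&(h[...,2]>80)).astype(np.uint8)
def blobs(m,mina=5):
    n,l,s,c=cv2.connectedComponentsWithStats(m); return [(s[i],c[i],np.argwhere(l==i)[:,::-1]) for i in range(1,n) if s[i][4]>=mina]
E
python3 - <<'E'
from h import *
for n in ["top","side"]:
    z=np.load(f"pics/{n}0.npz"); im=z["im"]; C=cam(n)
    print(n)
    for f,zz in ((yellow,.017),(red,.0165)):
        for s,c,p in blobs(f(im)):
            if 200<c[0]<400 and 120<c[1]<330: print(f.__name__,s,c.round(1),unproj(C,c,zz).round(4))
C=cam("top"); print(unproj(C,[[300,186],[299,185]],.03), unproj(C,[[175,255],[130,215],[75,150],[285,337],[200,315],[222,210],[368,233]],0).round(3))
d=np.load("pics/top0.npy"); 
K,R,t=C
for u,v in [(175,250),(118,213),(60,200),(178,265)]:
    c=np.linalg.inv(K)@[u,v,1]*d[v,u]; print((R.T@(c-t)).round(3))
E
```

```text
top
yellow [239 240  11  11  62] [243.9 245.4] [[0.5022 0.0554 0.017 ]]
yellow [329 255   8  12  58] [332.6 259.9] [[ 0.4719 -0.1489  0.017 ]]
yellow [296 262   5  12  57] [298.  267.4] [[ 0.4539 -0.07    0.017 ]]
red [222 304   3   3   8] [222.9 304.9] [[0.3677 0.0981 0.0165]]
side
yellow [378 231  16  10 109] [386.2 234.4] [[ 0.4695 -0.1444  0.017 ]]
yellow [377 257  18  14 135] [385.9 262.1] [[ 0.452  -0.0649  0.017 ]]
yellow [327 296  16  21 143] [334.7 304.6] [[0.5012 0.0607 0.017 ]]
red [252 204  14   4  23] [258.4 205.8] [[ 0.7278 -0.1613  0.0165]]
red [290 296   2  10  18] [290.4 300.9] [[0.5667 0.0739 0.0165]]
[[ 0.6402279  -0.07109664  0.03      ]
 [ 0.64252836 -0.06873964  0.03      ]] [[ 0.478  0.216  0.   ]
 [ 0.57   0.326  0.   ]
 [ 0.723  0.467  0.   ]
 [ 0.296 -0.043  0.   ]
 [ 0.343  0.152  0.   ]
 [ 0.585  0.112  0.   ]
 [ 0.536 -0.232  0.   ]]
[0.489 0.205 0.042]
[0.564 0.312 0.107]
[0.572 0.358 0.259]
[0.456 0.2   0.031]
```

```bash
cat >> h.py <<'E'
def plan(pos,yaw,n,start=None):
    o=monitor.get_obs(); p=np.array(o["tool_pos"]) if start is None else np.array(start[0]); y=Ro.from_euler("xyz",o["tool_rot"] if start is None else [180,0,start[1]],degrees=True)
    tgt=Ro.from_euler("xyz",[180,0,yaw],degrees=True); rv=(y.inv()*tgt).as_rotvec(degrees=True)/n
    pos=np.array(pos); step=(pos-p)/n; out=[]
    for i in range(n):
        out.append(np.r_[(y.inv().apply(step)*1000).round(1),rv.round(2)]); y=y*Ro.from_rotvec(rv,degrees=True)
    print(", ".join(f"{v:g}" for v in np.concatenate(out)))
E
python3 - <<'E'
from h import *
plan([.31,.31,.22],161.4,9)
plan([.46,.10,.18],150,7,([.31,.31,.22],161.4))
E
```

```text
-21.6, -28.6, 0.3, 0, 0, -0, -21.6, -28.6, 0.3, 0, 0, -0, -21.6, -28.6, 0.3, 0, 0, -0, -21.6, -28.6, 0.3, 0, 0, -0, -21.6, -28.6, 0.3, 0, 0, -0, -21.6, -28.6, 0.3, 0, 0, -0, -21.6, -28.6, 0.3, 0, 0, -0, -21.6, -28.6, 0.3, 0, 0, -0, -21.6, -28.6, 0.3, 0, 0, -0
-29.9, -21.6, 5.7, -0, -0, 1.63, -30.5, -20.7, 5.7, -0, -0, 1.63, -31.1, -19.9, 5.7, -0, -0, 1.63, -31.6, -19, 5.7, -0, -0, 1.63, -32.1, -18.1, 5.7, -0, -0, 1.63, -32.6, -17.1, 5.7, -0, -0, 1.63, -33.1, -16.2, 5.7, -0, -0, 1.63
```

servo_tool:
  commands: [-22, -29, 0, 0, 0, 0, -22, -29, 0, 0, 0, 0, -22, -29, 0, 0, 0, 0, -22, -29, 0, 0, 0, 0, -22, -29, 0, 0, 0, 0, -22, -29, 0, 0, 0, 0, -22, -29, 0, 0, 0, 0, -22, -29, 0, 0, 0, 0, -22, -29, 0, 0, 0, 0]
  jaw: 0
  newtons: 10

```text
time_s: 1.8
tool_pos: [0.3122, 0.3041, 0.2228]
tool_rot: [179.9, 0.0, 161.4]
force: [0.1, -0.4, 0.2]
grip_width: 0.0228
```

servo_tool:
  commands: [-30, -22, 6, 0, 0, 1.6, -30, -21, 6, 0, 0, 1.6, -31, -20, 6, 0, 0, 1.6, -32, -19, 6, 0, 0, 1.6, -32, -18, 6, 0, 0, 1.6, -33, -17, 6, 0, 0, 1.6, -33, -16, 6, 0, 0, 1.6, 0, 0, 0, 0, 0, 0]

```text
time_s: 2.6
tool_pos: [0.464, 0.0901, 0.1803]
tool_rot: [-179.9, 0.1, 149.7]
force: [-0.7, -0.2, 0.5]
grip_width: 0.0008
```

```bash
python3 - <<'E'
from h import *
o=monitor.get_obs(); print(o["tool_pos"],o["tool_rot"],o["time_s"])
im,d=read_camera("wrist"); np.savez("pics/w1.npz",im=im,d=d,p=o["tool_pos"],r=o["tool_rot"]); cv2.imwrite("pics/w1.png",im[:,:,::-1])
C=cam("wrist",o)
print(proj(C,[[.64,-.07,.03],[.502,.055,.018]]))
for f in (yellow,red):
    for s,c,p in blobs(f(im),10): print(f.__name__,s,c.round(1),unproj(C,c,.017).round(4))
E
```

```text
[0.46404356 0.0900563  0.18026281] [-1.79915833e+02  1.02257487e-01  1.49698356e+02] 2.6
[[281.70799034 372.33121568]
 [312.70498231 226.7515469 ]]
yellow [306 211  15  27 249] [313. 224.] [[0.4998 0.0566 0.017 ]]
yellow [179 228  24  29 290] [190.7 242.9] [[ 0.4518 -0.0693  0.017 ]]
yellow [303 279   4  46 120] [304.4 305.1] [[ 0.5811 -0.0034  0.017 ]]
yellow [338 278   4  24  59] [339.7 288.8] [[0.583  0.0425 0.017 ]]
yellow [338 312   4  13  41] [339.4 319. ] [[0.618  0.0222 0.017 ]]
red [274  85  11  11  96] [279.   90.2] [[0.3675 0.0982 0.017 ]]
red [450 104   9   9  68] [454.  108.3] [[0.4658 0.2339 0.017 ]]
```

View pics/w1.png

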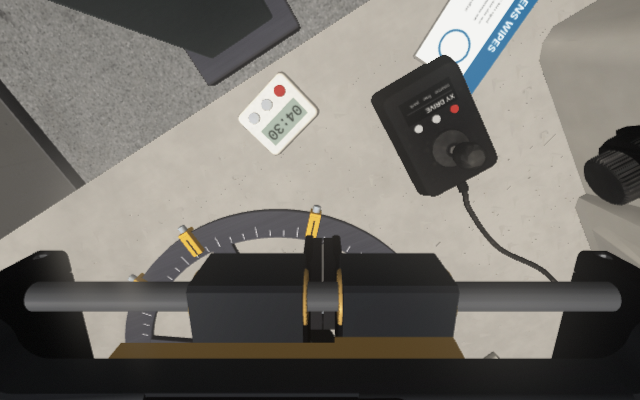

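```bash
python3 - <<'E'
from h import *
plan([.613,.068,.10],117,6)
E
```

```text
-23.7, 9, 13.4, -0, 0, 5.48, -22.8, 11.2, 13.4, -0, 0, 5.48, -21.6, 13.3, 13.4, -0, 0, 5.48, -20.2, 15.3, 13.4, -0, 0, 5.48, -18.7, 17.2, 13.4, -0, 0, 5.48, -16.9, 18.9, 13.4, -0, 0, 5.48
```

servo_tool:
  commands: [-24, 9, 13, 0, 0, 5.5, -23, 11, 13, 0, 0, 5.5, -22, 13, 13, 0, 0, 5.5, -20, 15, 13, 0, 0, 5.5, -19, 17, 13, 0, 0, 5.5, -17, 19, 13, 0, 0, 5.5, 0, 0, 0, 0, 0, 0, 0, 0, 0, 0, 0, 0]

```text
time_s: 3.45
tool_pos: [0.6119, 0.071, 0.102]
tool_rot: [-179.9, -0.1, 117.3]
force: [-0.1, 0.7, 0.6]
grip_width: 0.0005
```

```bash
cat > snap.py <<'E'
from h import *
import sys
n=sys.argv[1]
o=monitor.get_obs(); print(o["tool_pos"].round(4),o["tool_rot"].round(2),o["time_s"],np.round(o["force"],1))
im,d=read_camera("wrist"); np.savez(f"pics/{n}.npz",im=im,d=d,p=o["tool_pos"],r=o["tool_rot"]); cv2.imwrite(f"pics/{n}.png",im[:,:,::-1])
C=cam("wrist",o)
for f in (yellow,red):
    for s,c,p in blobs(f(im),10): print(f.__name__,s,c.round(1),unproj(C,c,.0175).round(4))
E
python3 snap.py w2
```

```text
[0.6119 0.071  0.102 ] [-1.7991e+02 -5.0000e-02  1.1734e+02] 3.45 [-0.1  0.7  0.6]
yellow [170 139  30  39 542] [184.4 157.7] [[0.5017 0.0561 0.0175]]
yellow [ 68 255  28  21 260] [ 81.9 265.4] [[ 0.4569 -0.0697  0.0175]]
yellow [339 283   3  25  64] [339.9 295.1] [[0.6631 0.0047 0.0175]]
yellow [303 284   4  41 108] [304.5 306.3] [[ 0.6409 -0.0195  0.0175]]
yellow [338 312   4  13  41] [339.4 318.6] [[ 0.6741 -0.0167  0.0175]]
red [ 13   4  17  17 227] [20.9 12.1] [[0.37   0.0986 0.0175]]
red [268 165   5  25  95] [270.5 176.4] [[0.5658 0.0729 0.0175]]
```

View pics/w2.png

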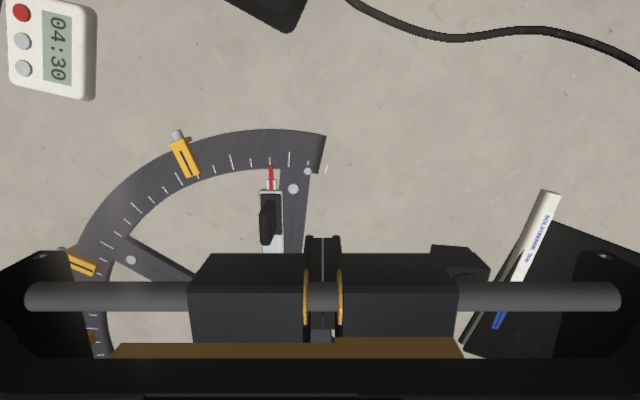

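```bash
python3 - <<'E'
import cv2
im=cv2.imread("pics/w2.png"); cv2.imwrite("pics/w2c.png",cv2.resize(im[120:270,150:340],None,fx=4,fy=4,interpolation=cv2.INTER_CUBIC))
E
```

```text
(no output)
```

View pics/w2c.png

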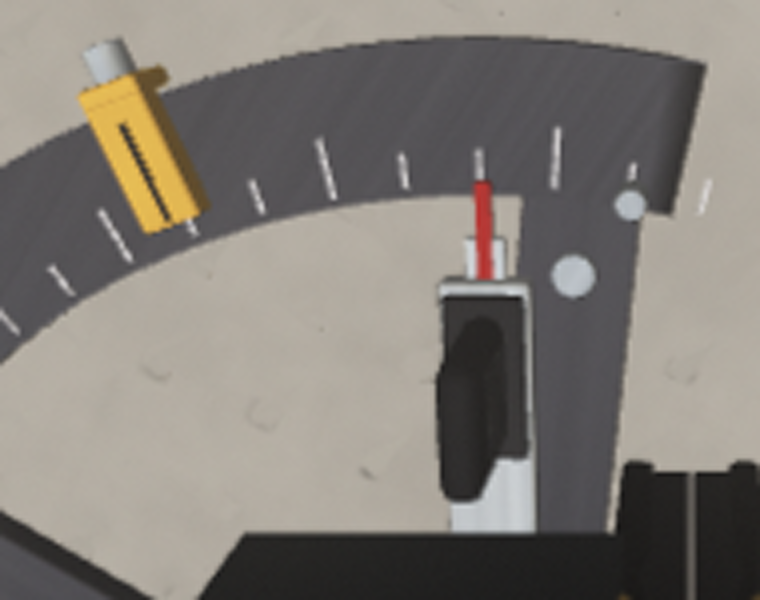

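```bash
python3 - <<'E'
from h import *
z=np.load("pics/w2.npz"); o=dict(tool_pos=z["p"],tool_rot=z["r"]); C=cam("wrist",o)
tip=unproj(C,[270.8,165.8],.0165)[0]; tb=unproj(C,[271.5,189.5],.0165)[0]
a=unproj(C,[192.3,175],.018)[0]; b=unproj(C,[180.3,150.8],.018)[0]
r2=np.array([.4535,-.0695]); r3=np.array([.471,-.147])
print(tip,tb,a,b)
def perp(p,q,c):
    d=(q-p)/np.linalg.norm(q-p); w=c-p; return d[0]*w[1]-d[1]*w[0]
def f(x):
    c=x[:2]; return [(np.hypot(*(tip[:2]-c))-.169)/.001,(np.hypot(*(a[:2]-c))-.171)/.001,perp(tip[:2],tb[:2],c)/.005,perp(a[:2],b[:2],c)/.005,(np.hypot(*(r2-c))-.186)/.002,(np.hypot(*(r3-c))-.186)/.003]
s=least_squares(f,[.64,-.07]); c=s.x; print(c,np.round(s.fun,2))
ang=lambda p:np.degrees(np.arctan2(-(p[1]-c[1]),-(p[0]-c[0])))
print([round(float(ang(p)),2) for p in (tip,a,r2,r3)])
for ph in (ang(tip),):
    u=np.array([-np.cos(np.radians(ph)),-np.sin(np.radians(ph))]); t=np.array([np.sin(np.radians(ph)),-np.cos(np.radians(ph))])
    tool=z["p"][:2]-c; print("tool radial",tool@u,"tang",tool@t)
E
```

```text
[0.56246547 0.08023593 0.0165    ] [0.57082704 0.06335    0.0165    ] [0.51192075 0.04636013 0.018     ] [0.49728706 0.0597523  0.018     ]
[ 0.63858766 -0.06983557] [-0.73  0.89  0.32  0.04 -0.46 -0.5 ]
[-63.1, -42.53, -0.1, 24.72]
tool radial 0.13770069154005593 tang -0.03993486288953107
```

servo_tool:
  commands: [-2, 0, 17, 0, 0, 0, -2, 0, 17, 0, 0, 0, -1, 0, 17, 0, 0, 0, 0, 0, 17, 0, 0, 0, 0, -4, 0, 0, 0, 0, 0, -4, 0, 0, 0, 0, 0, -4, 0, 0, 0, 0, 0, 0, 0, 0, 0, 0, 0, 0, 0, 0, 0, 0]

```text
time_s: 4.4
tool_pos: [0.6048, 0.0599, 0.0354]
tool_rot: [179.9, 0.0, 117.2]
force: [-0.2, -0.9, -0.6]
grip_width: 0.0003
```

```bash
cat > meas.py <<'E'
from h import *
import sys
n=sys.argv[1]
c=np.array([.6386,-.0698])
o=monitor.get_obs(); p=o["tool_pos"]; 
im,d=read_camera("wrist"); np.savez(f"pics/{n}.npz",im=im,d=d,p=p,r=o["tool_rot"])
C=cam("wrist",o)
ang=lambda q:float(np.degrees(np.arctan2(-(q[1]-c[1]),-(q[0]-c[0]))))
print("t",o["time_s"],"pos",p.round(4),"rot",o["tool_rot"].round(1),"F",np.round(o["force"],1))
v=p[:2]-c; ph=np.radians(o["tool_rot"][2]-180); u=np.array([-np.cos(ph),-np.sin(ph)]); t=np.array([np.sin(ph),-np.cos(ph)])
print("yaw-phi",round(float(np.degrees(ph)),2),"radial",(v@u).round(4),"tang",(v@t).round(4))
tips=[]
for s,cc,px in blobs(red(im),25):
    q=unproj(C,px,.0165); r=np.hypot(*(q[:,:2]-c).T)
    if .14<r.mean()<.18:
        k=r>r.max()-.006; tips.append(px[k].mean(0)); print("tip rmax",r.max().round(4),"ang",round(ang(q[k].mean(0)),2),"all",round(ang(q.mean(0)),2),px[k].mean(0))
for s,cc,px in blobs(yellow(im),60):
    q=unproj(C,px,.018); r=np.hypot(*(q[:,:2]-c).T)
    if .16<r.mean()<.21: 
        # dark line inside bounding hull
        hull=cv2.convexHull(px.astype(np.int32)); m=np.zeros(im.shape[:2],np.uint8); cv2.fillConvexPoly(m,hull,1); m=cv2.erode(m,np.ones((3,3),np.uint8))
        g=(im.max(2)<110)&(m>0); l=np.argwhere(g)[:,::-1]
        if len(l)>3:
            ql=unproj(C,l,.018); rl=np.hypot(*(ql[:,:2]-c).T); k=rl<rl.min()+.008
            print("rider",round(ang(q.mean(0)),2),"line",len(l),"r",rl.min().round(4),rl.max().round(4),"ang inner",round(ang(ql[k].mean(0)),2),"all",round(ang(ql.mean(0)),2))
        else: print("rider",round(ang(q.mean(0)),2),"no line")
if tips:
    x,y=np.round(tips[0]).astype(int); x0=max(0,x-70);y0=max(0,y-60)
    cr=im[y0:y0+120,x0:x0+140]; cv2.imwrite(f"pics/{n}c.png",cv2.resize(cr[:,:,::-1],None,fx=4.5,fy=4.5,interpolation=cv2.INTER_CUBIC))
cv2.imwrite(f"pics/{n}.png",im[:,:,::-1])
E
python3 meas.py w3
```

```text
t 4.4 pos [0.6048 0.0599 0.0354] rot [179.9   0.  117.2] F [-0.2 -0.9 -0.6]
yaw-phi -62.81 radial 0.1308 tang -0.0291
tip rmax 0.1691 ang -62.89 all -62.86 [271.5     181.15625]
rider -42.74 line 269 r 0.1727 0.1991 ang inner -43.01 all -44.29
```

View pics/w3.png

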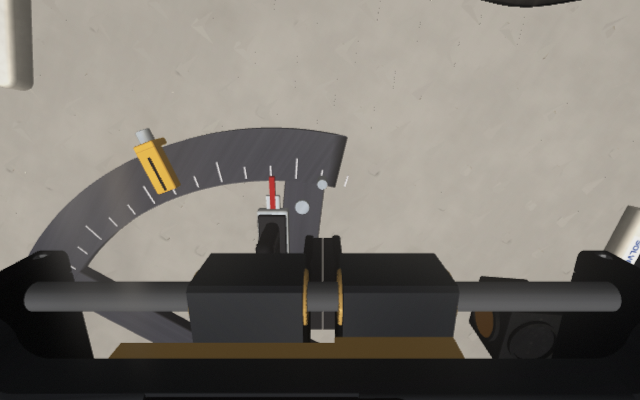

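servo_tool:
  commands: [0, -3, 0, 0, 0, 0, 0, -3, 0, 0, 0, 0, 0, -2, 0, 0, 0, 0, 0.3, -2.3, 0, 0, 0, -1, 0.3, -2.3, 0, 0, 0, -1, 0.3, -2.3, 0, 0, 0, -1, 0.3, -2.3, 0, 0, 0, -1, 0, 0, 0, 0, 0, 0]

```text
time_s: 5.25
tool_pos: [0.5884, 0.0528, 0.0347]
tool_rot: [180.0, -0.0, 121.2]
force: [0.6, 0.7, 0.9]
grip_width: 0.0007
```

```bash
sed -i 's/g=(im.max(2)<110)&(m>0); l=/g=(im.max(2)<110)\&(m>0); l=/; s/ql=unproj(C,l,.018); rl=np.hypot(\*(ql\[:,:2\]-c).T);/ql=unproj(C,l,.018); rl=np.hypot(*(ql[:,:2]-c).T); aa=np.degrees(np.arctan2(-(ql[:,1]-c[1]),-(ql[:,0]-c[0]))); kk=(rl<.188)\&(abs(aa-ang(q.mean(0)))<1.2); ql=ql[kk]; rl=rl[kk];/' meas.py; python3 meas.py w4
```

```text
t 5.25 pos [0.5884 0.0528 0.0347] rot [180.   -0.  121.2] F [0.6 0.7 0.9]
yaw-phi -58.77 radial 0.1309 tang -0.0206
tip rmax 0.1691 ang -61.75 all -61.74 [301.37704918 181.96721311]
rider -42.65 line 69 r 0.1726 0.1879 ang inner -42.4 all -42.41
```

servo_tool:
  commands: [0.2, -3.4, 0, 0, 0, -1.2, 0.2, -3.4, 0, 0, 0, -1.2, 0.2, -3.4, 0, 0, 0, -1.2, 0.2, -3.4, 0, 0, 0, -1.2, 0.2, -3.4, 0, 0, 0, -1.2, 0.3, -3.4, 0, 0, 0, -1.2, 0.3, -3.4, 0, 0, 0, -1.2, 0.3, -3.4, 0, 0, 0, -1.2, 0, 0, 0, 0, 0, 0]

```text
time_s: 6.2
tool_pos: [0.5646, 0.0378, 0.0345]
tool_rot: [-180.0, -0.0, 130.8]
force: [-0.1, -0.3, 0.9]
grip_width: 0.0
```

```bash
python3 meas.py w5
```

```text
t 6.2 pos [0.5646 0.0378 0.0345] rot [-180.    -0.   130.8] F [-0.1 -0.3  0.9]
yaw-phi -49.2 radial 0.1298 tang -0.0143
tip rmax 0.1689 ang -49.49 all -49.49 [299.15517241 179.84482759]
rider -42.53 line 93 r 0.1727 0.1878 ang inner -42.36 all -42.37
rider -0.29 line 169 r 0.1728 0.1879 ang inner 0.21 all 0.34
```

servo_tool:
  commands: [0.3, -2.3, 0, 0, 0, -1, 0.3, -2.3, 0, 0, 0, -1, 0.3, -2.3, 0, 0, 0, -1, 0.3, -2.3, 0, 0, 0, -1, 0.3, -2.3, 0, 0, 0, -1, 0.2, -1.2, 0, 0, 0, -0.5, 0, 0, 0, 0, 0, 0]

```text
time_s: 6.95
tool_pos: [0.5545, 0.0309, 0.0346]
tool_rot: [-180.0, -0.0, 136.3]
force: [0.7, -0.2, -0.7]
grip_width: 0.0009
```

```bash
python3 meas.py w6
```

```text
t 6.95 pos [0.5545 0.0309 0.0346] rot [-180.    -0.   136.3] F [ 0.7 -0.2 -0.7]
yaw-phi -43.71 radial 0.1304 tang -0.0147
tip rmax 0.1689 ang -44.18 all -44.16 [299.53846154 181.07692308]
rider -42.45 line 65 r 0.1727 0.1876 ang inner -42.36 all -42.38
rider 0.02 line 66 r 0.173 0.1879 ang inner 0.24 all 0.25
```

View pics/w6c.png

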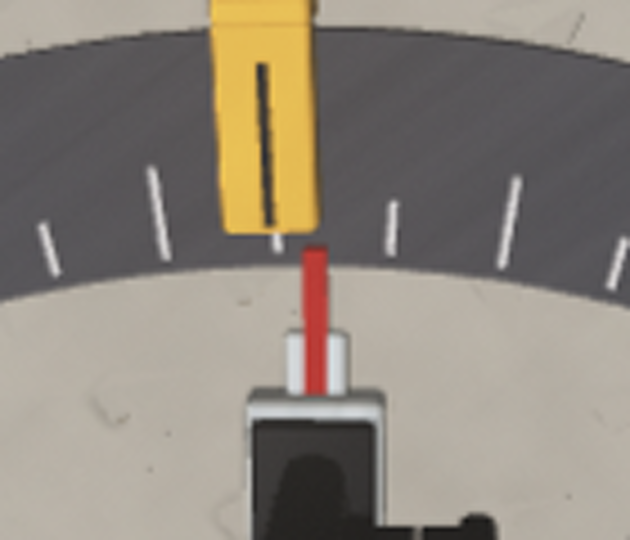

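servo_tool:
  commands: [0.1, -1.2, 0, 0, 0, -0.5, 0.1, -1.1, 0, 0, 0, -0.5, 0.1, -0.8, 0, 0, 0, -0.4, 0, -0.4, 0, 0, 0, -0.2, 0, 0, 0, 0, 0, 0, 0, 0, 0, 0, 0, 0]

```text
time_s: 7.6
tool_pos: [0.5519, 0.0289, 0.0345]
tool_rot: [-180.0, -0.0, 137.9]
force: [0.1, 0.7, 0.3]
grip_width: 0.0002
```

```bash
python3 meas.py w7
```

```text
t 7.6 pos [0.5519 0.0289 0.0345] rot [-180.    -0.   137.9] F [0.1 0.7 0.3]
yaw-phi -42.1 radial 0.1305 tang -0.0151
tip rmax 0.1691 ang -42.78 all -42.75 [299.84482759 180.84482759]
rider -42.39 line 60 r 0.1728 0.1877 ang inner -42.41 all -42.37
rider 0.04 line 63 r 0.173 0.1879 ang inner 0.26 all 0.26
```

View pics/w7c.png

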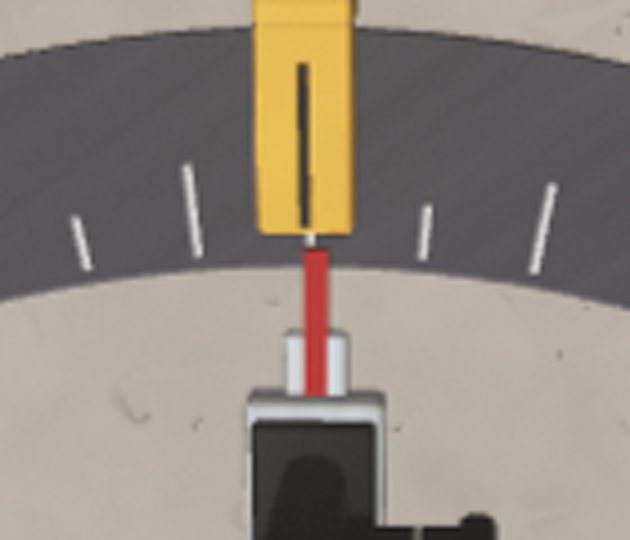

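servo_tool:
  commands: [0, -0.5, 0, 0, 0, -0.2, 0, -0.4, 0, 0, 0, -0.2, 0, 0, 0, 0, 0, 0, 0, 0, 0, 0, 0, 0]

```text
time_s: 8.05
tool_pos: [0.5515, 0.0282, 0.0345]
tool_rot: [180.0, -0.0, 138.3]
force: [-0.9, 1.1, 0.2]
grip_width: 0.0008
```

```bash
python3 meas.py w8
```

```text
t 8.05 pos [0.5515 0.0282 0.0345] rot [180.   -0.  138.3] F [-0.9  1.1  0.2]
yaw-phi -41.71 radial 0.1302 tang -0.0152
tip rmax 0.1694 ang -42.4 all -42.38 [299.7962963  180.25925926]
rider -42.44 line 68 r 0.1725 0.188 ang inner -42.4 all -42.41
rider 0.03 line 66 r 0.1732 0.1876 ang inner 0.25 all 0.25
```

View pics/w8c.png

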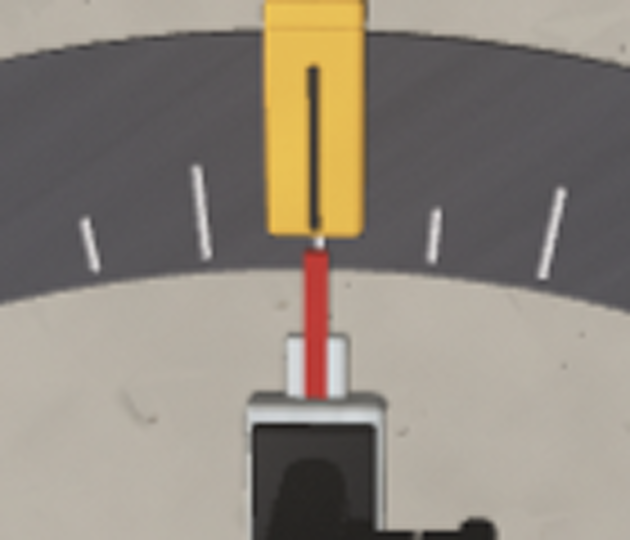

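Pointer tip at rider 1's line (both -42.4°). Hold about 2.9 s; a further check follows.

servo_tool:
  commands: [0, 0, 0, 0, 0, 0, 0, 0, 0, 0, 0, 0, 0, 0, 0, 0, 0, 0, 0, 0, 0, 0, 0, 0, 0, 0, 0, 0, 0, 0, 0, 0, 0, 0, 0, 0, 0, 0, 0, 0, 0, 0, 0, 0, 0, 0, 0, 0, 0, 0, 0, 0, 0, 0, 0, 0, 0, 0, 0, 0]

```text
time_s: 9.1
tool_pos: [0.5516, 0.0281, 0.0346]
tool_rot: [180.0, 0.0, 138.3]
force: [0.4, 1.8, -1.0]
grip_width: 0.0005
```

servo_tool:
  commands: [0, 0, 0, 0, 0, 0, 0, 0, 0, 0, 0, 0, 0, 0, 0, 0, 0, 0, 0, 0, 0, 0, 0, 0, 0, 0, 0, 0, 0, 0, 0, 0, 0, 0, 0, 0, 0, 0, 0, 0, 0, 0, 0, 0, 0, 0, 0, 0, 0, 0, 0, 0, 0, 0, 0, 0, 0, 0, 0, 0]

```text
time_s: 10.1
tool_pos: [0.5516, 0.0281, 0.0346]
tool_rot: [180.0, 0.0, 138.3]
force: [-0.1, 0.6, -1.0]
grip_width: 0.0006
```

servo_tool:
  commands: [0, 0, 0, 0, 0, 0, 0, 0, 0, 0, 0, 0, 0, 0, 0, 0, 0, 0, 0, 0, 0, 0, 0, 0, 0, 0, 0, 0, 0, 0, 0, 0, 0, 0, 0, 0, 0, 0, 0, 0, 0, 0, 0, 0, 0, 0, 0, 0, 0, 0, 0, 0, 0, 0, 0, 0, 0, 0, 0, 0]

```text
time_s: 11.1
tool_pos: [0.5516, 0.0281, 0.0346]
tool_rot: [180.0, 0.0, 138.3]
force: [0.1, 1.3, -0.5]
grip_width: 0.0001
```

```bash
python3 meas.py w9
```

```text
t 11.1 pos [0.5516 0.0281 0.0346] rot [180.    0.  138.3] F [ 0.1  1.3 -0.5]
yaw-phi -41.71 radial 0.1301 tang -0.0151
tip rmax 0.1693 ang -42.4 all -42.37 [299.84482759 179.84482759]
rider -42.43 line 66 r 0.1724 0.1879 ang inner -42.4 all -42.4
rider 0.02 line 64 r 0.1731 0.188 ang inner 0.26 all 0.25
```

servo_tool:
  commands: [0.4, -3, 0, 0, 0, -1.3, 0.4, -3, 0, 0, 0, -1.3, 0.3, -3, 0, 0, 0, -1.3, 0.4, -3, 0, 0, 0, -1.3, 0.3, -3, 0, 0, 0, -1.3, 0.4, -3, 0, 0, 0, -1.3, 0.3, -3, 0, 0, 0, -1.3, 0.4, -3, 0, 0, 0, -1.3, 0.3, -3, 0, 0, 0, -1.3, 0.4, -3, 0, 0, 0, -1.3]

```text
time_s: 12.15
tool_pos: [0.5311, 0.0058, 0.0347]
tool_rot: [180.0, 0.0, 151.4]
force: [1.9, 0.8, 0.1]
grip_width: 0.0005
```

servo_tool:
  commands: [0.4, -3, 0, 0, 0, -1.3, 0.4, -3, 0, 0, 0, -1.3, 0.3, -3, 0, 0, 0, -1.3, 0.4, -3, 0, 0, 0, -1.3, 0.3, -3, 0, 0, 0, -1.3, 0.4, -3, 0, 0, 0, -1.3, 0.3, -3, 0, 0, 0, -1.3, 0.4, -3, 0, 0, 0, -1.3, 0.3, -3, 0, 0, 0, -1.3, 0, 0, 0, 0, 0, 0]

```text
time_s: 13.15
tool_pos: [0.5169, -0.0181, 0.0345]
tool_rot: [-180.0, -0.0, 163.0]
force: [0.4, 0.2, 0.3]
grip_width: 0.0007
```

```bash
python3 meas.py w10
```

```text
t 13.15 pos [ 0.5169 -0.0181  0.0345] rot [-180.   -0.  163.] F [0.4 0.2 0.3]
yaw-phi -17.0 radial 0.1315 tang -0.0139
tip rmax 0.1698 ang -16.95 all -16.92 [298.98113208 182.18867925]
rider -0.03 line 114 r 0.1733 0.1877 ang inner 0.28 all 0.28
rider -41.73 line 114 r 0.1725 0.1877 ang inner -42.29 all -42.3
rider 25.25 line 59 r 0.1731 0.1876 ang inner 25.4 all 25.4
```

View pics/w10.png

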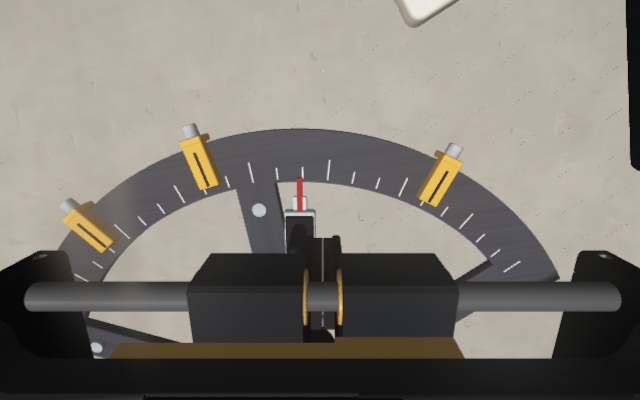

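servo_tool:
  commands: [0.3, -3, 0, 0, 0, -1.3, 0.3, -3, 0, 0, 0, -1.3, 0.3, -3, 0, 0, 0, -1.3, 0.3, -3, 0, 0, 0, -1.3, 0.3, -3, 0, 0, 0, -1.3, 0.3, -3, 0, 0, 0, -1.3, 0.3, -3, 0, 0, 0, -1.3, 0.3, -3, 0, 0, 0, -1.3, 0.3, -3, 0, 0, 0, -1.3, 0.3, -3, 0, 0, 0, -1.3]

```text
time_s: 14.2
tool_pos: [0.5085, -0.0465, 0.0345]
tool_rot: [180.0, -0.0, 176.1]
force: [-1.8, 2.0, -0.7]
grip_width: 0.0004
```

servo_tool:
  commands: [0.2, -1.6, 0, 0, 0, -0.7, 0.1, -1.2, 0, 0, 0, -0.5, 0.1, -1.2, 0, 0, 0, -0.5, 0, 0, 0, 0, 0, 0, 0, 0, 0, 0, 0, 0]

```text
time_s: 14.7
tool_pos: [0.5084, -0.0505, 0.0347]
tool_rot: [-180.0, 0.0, 177.7]
force: [-0.9, -0.1, -0.4]
grip_width: 0.0005
```

```bash
python3 meas.py w11
```

```text
t 14.7 pos [ 0.5084 -0.0505  0.0347] rot [-180.     0.   177.7] F [-0.9 -0.1 -0.4]
yaw-phi -2.31 radial 0.1308 tang -0.014
tip rmax 0.1699 ang -2.3 all -2.29 [299.15789474 181.        ]
rider 0.23 line 66 r 0.1733 0.1877 ang inner 0.32 all 0.32
rider 24.74 line 377 r 0.1731 0.1879 ang inner 25.45 all 25.45
rider -41.31 line 148 r 0.1726 0.1878 ang inner -42.26 all -42.27
```

View pics/w11c.png

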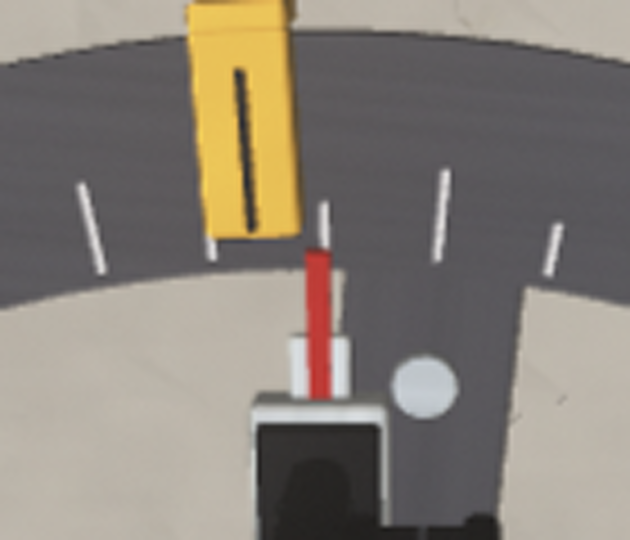

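servo_tool:
  commands: [0.2, -1.6, 0, 0, 0, -0.7, 0.1, -1.2, 0, 0, 0, -0.5, 0.1, -1.2, 0, 0, 0, -0.5, 0.1, -1, 0, 0, 0, -0.4, 0, 0, 0, 0, 0, 0, 0, 0, 0, 0, 0, 0]

```text
time_s: 15.35
tool_pos: [0.5075, -0.0555, 0.0346]
tool_rot: [-180.0, 0.0, 179.8]
force: [0.3, 1.2, 0.4]
grip_width: 0.0003
```

```bash
python3 meas.py w12
```

```text
t 15.35 pos [ 0.5075 -0.0555  0.0346] rot [-180.     0.   179.8] F [0.3 1.2 0.4]
yaw-phi -0.22 radial 0.1311 tang -0.0138
tip rmax 0.1697 ang -0.15 all -0.13 [299.15517241 181.84482759]
rider 0.25 line 60 r 0.1734 0.1878 ang inner 0.34 all 0.32
rider 24.78 line 313 r 0.1734 0.1879 ang inner 25.43 all 25.43
rider -41.24 line 150 r 0.1726 0.1878 ang inner -42.22 all -42.24
```

0.48° short; nudge 1.1 mm.

servo_tool:
  commands: [0, -0.6, 0, 0, 0, -0.2, 0, -0.5, 0, 0, 0, -0.2, 0, 0, 0, 0, 0, 0, 0, 0, 0, 0, 0, 0]

```text
time_s: 15.8
tool_pos: [0.5074, -0.0563, 0.0346]
tool_rot: [180.0, -0.0, -179.8]
force: [-0.2, 1.2, 1.2]
grip_width: 0.0004
```

```bash
python3 meas.py w13
```

```text
t 15.8 pos [ 0.5074 -0.0563  0.0346] rot [ 180.    -0.  -179.8] F [-0.2  1.2  1.2]
yaw-phi -359.81 radial 0.1312 tang -0.014
tip rmax 0.1697 ang 0.2 all 0.21 [299.20338983 181.83050847]
rider 0.27 line 63 r 0.1729 0.1879 ang inner 0.34 all 0.34
rider 24.83 line 239 r 0.1732 0.1879 ang inner 25.45 all 25.44
rider -41.22 line 162 r 0.1727 0.1879 ang inner -42.22 all -42.23
```

View pics/w13c.png

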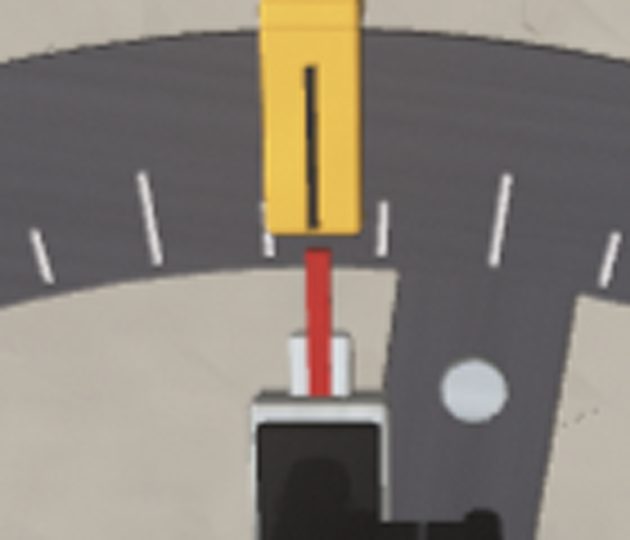

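servo_tool:
  commands: [0, -0.3, 0, 0, 0, -0.1, 0, 0, 0, 0, 0, 0, 0, 0, 0, 0, 0, 0, 0, 0, 0, 0, 0, 0, 0, 0, 0, 0, 0, 0, 0, 0, 0, 0, 0, 0, 0, 0, 0, 0, 0, 0, 0, 0, 0, 0, 0, 0, 0, 0, 0, 0, 0, 0, 0, 0, 0, 0, 0, 0]

```text
time_s: 16.85
tool_pos: [0.5074, -0.0566, 0.0345]
tool_rot: [180.0, -0.0, -179.7]
force: [-0.7, 1.9, 2.0]
grip_width: 0.0006
```

servo_tool:
  commands: [0, 0, 0, 0, 0, 0, 0, 0, 0, 0, 0, 0, 0, 0, 0, 0, 0, 0, 0, 0, 0, 0, 0, 0, 0, 0, 0, 0, 0, 0, 0, 0, 0, 0, 0, 0, 0, 0, 0, 0, 0, 0, 0, 0, 0, 0, 0, 0, 0, 0, 0, 0, 0, 0, 0, 0, 0, 0, 0, 0]

```text
time_s: 17.85
tool_pos: [0.5074, -0.0566, 0.0345]
tool_rot: [180.0, -0.0, -179.7]
force: [-0.6, 0.7, 0.7]
grip_width: 0.0005
```

servo_tool:
  commands: [0, 0, 0, 0, 0, 0, 0, 0, 0, 0, 0, 0, 0, 0, 0, 0, 0, 0, 0, 0, 0, 0, 0, 0, 0, 0, 0, 0, 0, 0, 0, 0, 0, 0, 0, 0, 0, 0, 0, 0, 0, 0, 0, 0, 0, 0, 0, 0, 0, 0, 0, 0, 0, 0, 0, 0, 0, 0, 0, 0]

```text
time_s: 18.85
tool_pos: [0.5074, -0.0566, 0.0345]
tool_rot: [180.0, 0.0, -179.7]
force: [-0.2, 1.9, 0.5]
grip_width: 0.0006
```

```bash
python3 meas.py w14
```

```text
t 18.85 pos [ 0.5074 -0.0566  0.0345] rot [ 180.     0.  -179.7] F [-0.2  1.9  0.5]
yaw-phi -359.71 radial 0.1311 tang -0.0139
tip rmax 0.1697 ang 0.35 all 0.37 [299.15517241 181.84482759]
rider 0.27 line 65 r 0.1729 0.1878 ang inner 0.36 all 0.34
rider 24.8 line 296 r 0.1734 0.1879 ang inner 25.44 all 25.44
rider -41.22 line 161 r 0.1725 0.1878 ang inner -42.21 all -42.22
```

servo_tool:
  commands: [0.3, -3, 0, 0, 0, -1.3, 0.3, -3, 0, 0, 0, -1.3, 0.3, -3, 0, 0, 0, -1.3, 0.4, -3, 0, 0, 0, -1.3, 0.3, -3, 0, 0, 0, -1.3, 0.4, -3, 0, 0, 0, -1.3, 0.3, -3, 0, 0, 0, -1.3, 0.4, -3, 0, 0, 0, -1.3, 0.3, -3, 0, 0, 0, -1.3, 0.3, -3, 0, 0, 0, -1.3]

```text
time_s: 19.9
tool_pos: [0.5076, -0.087, 0.0347]
tool_rot: [-180.0, 0.0, -166.6]
force: [2.2, 2.8, -0.8]
grip_width: 0.0002
```

servo_tool:
  commands: [0.3, -3, 0, 0, 0, -1.3, 0.4, -3, 0, 0, 0, -1.3, 0.3, -3, 0, 0, 0, -1.3, 0.4, -3, 0, 0, 0, -1.3, 0.3, -3, 0, 0, 0, -1.3, 0.3, -2.3, 0, 0, 0, -1, 0.2, -1.6, 0, 0, 0, -0.7, 0.1, -1.2, 0, 0, 0, -0.5, 0, 0, 0, 0, 0, 0, 0, 0, 0, 0, 0, 0]

```text
time_s: 20.9
tool_pos: [0.5109, -0.107, 0.0345]
tool_rot: [-180.0, -0.0, -158.0]
force: [-0.2, 0.6, -0.6]
grip_width: 0.0001
```

```bash
python3 meas.py w15
```

```text
t 20.9 pos [ 0.5109 -0.107   0.0345] rot [-180.   -0. -158.] F [-0.2  0.6 -0.6]
yaw-phi -338.02 radial 0.1323 tang -0.0133
tip rmax 0.1696 ang 22.32 all 22.34 [298.84482759 184.84482759]
rider 25.37 line 65 r 0.1731 0.1876 ang inner 25.47 all 25.47
rider 0.88 line 102 r 0.1731 0.1878 ang inner 0.4 all 0.39
rider -41.47 line 37 r 0.1723 0.1836 ang inner -42.2 all -42.19
```

View pics/w15c.png

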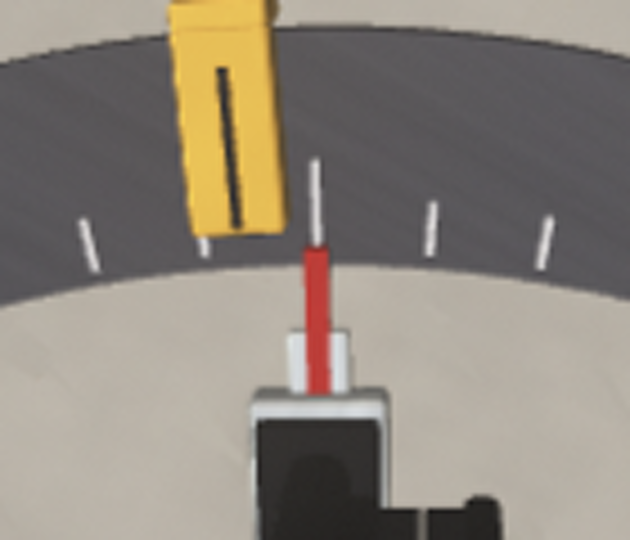

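3.15° to go; push 2.7°.

servo_tool:
  commands: [0.2, -1.8, 0, 0, 0, -0.8, 0.2, -1.8, 0, 0, 0, -0.8, 0.1, -1.4, 0, 0, 0, -0.6, 0.1, -1.2, 0, 0, 0, -0.5, 0, 0, 0, 0, 0, 0, 0, 0, 0, 0, 0, 0]

```text
time_s: 21.55
tool_pos: [0.5128, -0.1129, 0.0345]
tool_rot: [-180.0, -0.0, -155.3]
force: [-1.4, 0.3, 0.2]
grip_width: 0.0006
```

```bash
python3 meas.py w16
```

```text
t 21.55 pos [ 0.5128 -0.1129  0.0345] rot [-180.    -0.  -155.3] F [-1.4  0.3  0.2]
yaw-phi -335.32 radial 0.1322 tang -0.0134
tip rmax 0.1701 ang 24.99 all 25.01 [298.80701754 183.98245614]
rider 25.42 line 68 r 0.1733 0.1878 ang inner 25.46 all 25.48
rider 0.96 line 103 r 0.1731 0.1878 ang inner 0.41 all 0.4Traceback (most recent call last):
  File "meas.py", line 24, in <module>
    ql=unproj(C,l,.018); rl=np.hypot(*(ql[:,:2]-c).T); aa=np.degrees(np.arctan2(-(ql[:,1]-c[1]),-(ql[:,0]-c[0]))); kk=(rl<.188)&(abs(aa-ang(q.mean(0)))<1.2); ql=ql[kk]; rl=rl[kk]; k=rl<rl.min()+.008
                                                                                                                                                                                         ~~~~~~^^
    return umr_minimum(a, axis, None, out, keepdims, initial, where)
ValueError: zero-size array to reduction operation minimum which has no identity
```

servo_tool:
  commands: [0, -0.6, 0, 0, 0, -0.2, 0, -0.5, 0, 0, 0, -0.2, 0, 0, 0, 0, 0, 0, 0, 0, 0, 0, 0, 0]

```text
time_s: 22.0
tool_pos: [0.5131, -0.1136, 0.0344]
tool_rot: [180.0, -0.0, -154.9]
force: [-1.3, 1.2, 0.1]
grip_width: 0.0006
```

```bash
sed -i 's/if len(l)>3:/if len(l)>3 and abs(ang(q.mean(0))+42)>3:/' meas.py; python3 meas.py w17
```

```text
t 22.0 pos [ 0.5131 -0.1136  0.0344] rot [ 180.    -0.  -154.9] F [-1.3  1.2  0.1]
yaw-phi -334.91 radial 0.1322 tang -0.0136
tip rmax 0.1701 ang 25.33 all 25.33 [298.85714286 184.        ]
rider 25.43 line 68 r 0.1733 0.1877 ang inner 25.45 all 25.46
rider 0.97 line 106 r 0.1733 0.1878 ang inner 0.41 all 0.4
rider -40.34 no line
```

View pics/w17c.png

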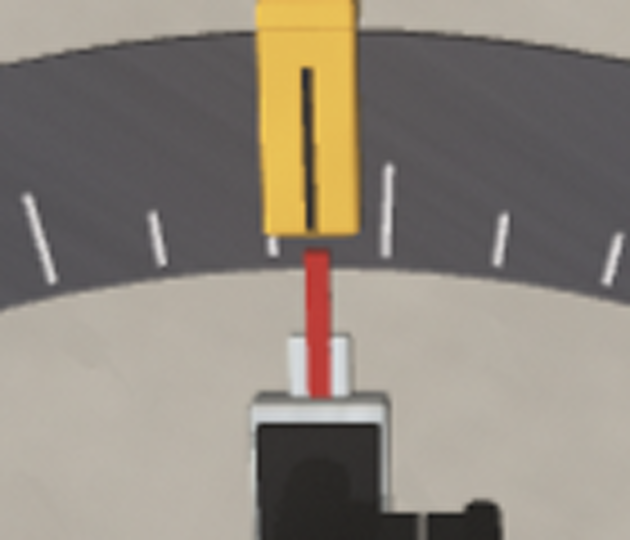

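servo_tool:
  commands: [0, -0.4, 0, 0, 0, -0.1, 0, 0, 0, 0, 0, 0, 0, 0, 0, 0, 0, 0, 0, 0, 0, 0, 0, 0, 0, 0, 0, 0, 0, 0, 0, 0, 0, 0, 0, 0, 0, 0, 0, 0, 0, 0, 0, 0, 0, 0, 0, 0, 0, 0, 0, 0, 0, 0, 0, 0, 0, 0, 0, 0]

```text
time_s: 23.05
tool_pos: [0.5136, -0.1139, 0.0346]
tool_rot: [180.0, 0.0, -154.8]
force: [-1.3, 0.7, -1.3]
grip_width: 0.0004
```

servo_tool:
  commands: [0, 0, 0, 0, 0, 0, 0, 0, 0, 0, 0, 0, 0, 0, 0, 0, 0, 0, 0, 0, 0, 0, 0, 0, 0, 0, 0, 0, 0, 0, 0, 0, 0, 0, 0, 0, 0, 0, 0, 0, 0, 0, 0, 0, 0, 0, 0, 0, 0, 0, 0, 0, 0, 0, 0, 0, 0, 0, 0, 0]

```text
time_s: 24.05
tool_pos: [0.5136, -0.1139, 0.0346]
tool_rot: [180.0, 0.0, -154.8]
force: [-1.2, 1.3, -1.7]
grip_width: 0.0003
```

servo_tool:
  commands: [0, 0, 0, 0, 0, 0, 0, 0, 0, 0, 0, 0, 0, 0, 0, 0, 0, 0, 0, 0, 0, 0, 0, 0, 0, 0, 0, 0, 0, 0, 0, 0, 0, 0, 0, 0, 0, 0, 0, 0, 0, 0, 0, 0, 0, 0, 0, 0, 0, 0, 0, 0, 0, 0, 0, 0, 0, 0, 0, 0]

```text
time_s: 25.05
tool_pos: [0.5136, -0.1139, 0.0346]
tool_rot: [180.0, 0.0, -154.8]
force: [-1.4, 1.7, -1.0]
grip_width: 0.0005
```

```bash
python3 meas.py w18
```

```text
t 25.05 pos [ 0.5136 -0.1139  0.0346] rot [ 180.     0.  -154.8] F [-1.4  1.7 -1. ]
yaw-phi -334.81 radial 0.1319 tang -0.0133
tip rmax 0.1697 ang 25.52 all 25.54 [298.84482759 183.84482759]
rider 25.42 line 65 r 0.1735 0.1879 ang inner 25.46 all 25.45
rider 0.97 line 108 r 0.1729 0.1879 ang inner 0.41 all 0.4
rider -40.36 no line
```

View pics/w18c.png

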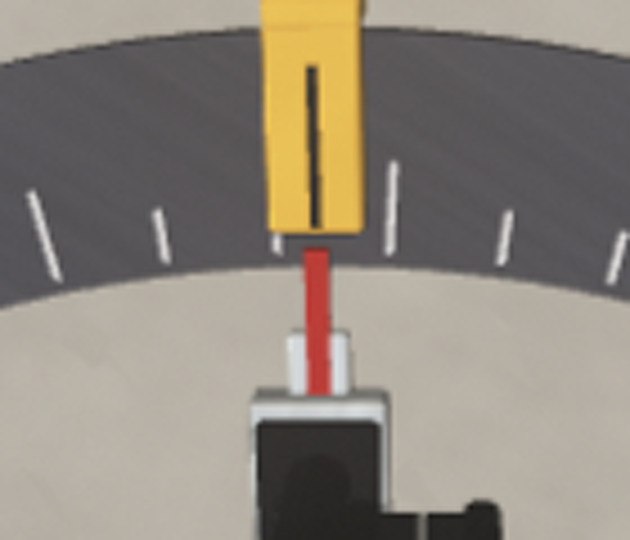

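servo_tool:
  commands: [0, 2, 0, 0, 0, 0, 0, 5, 0, 0, 0, 0, 0, 6, 0, 0, 0, 0, 0, 6, 0, 0, 0, 0, 0, 0, -15, 0, 0, 0, 0, 0, -25, 0, 0, 0, 0, 0, -25, 0, 0, 0, 0, 0, -25, 0, 0, 0, 0, 0, -20, 0, 0, 0, 0, 0, 0, 0, 0, 0]

```text
time_s: 26.1
tool_pos: [0.5076, -0.0966, 0.1476]
tool_rot: [-179.9, 0.3, -154.8]
force: [0.5, 0.3, -0.1]
grip_width: 0.0008
```

servo_tool:
  commands: [10, 0, -10, 0, 0, 0, 15, 0, -10, 0, 0, 0, 15, 0, -10, 0, 0, 0, 10, 0, -5, 0, 0, 0, 0, 0, 0, 0, 0, 0, 0, 0, 0, 0, 0, 0, 0, 0, 0, 0, 0, 0]

```text
time_s: 26.8
tool_pos: [0.4603, -0.1175, 0.1789]
tool_rot: [180.0, -0.0, -154.8]
force: [-0.0, 0.3, -0.1]
grip_width: 0.0003
```

```bash
python3 meas.py w19; python3 - <<'E'
from h import *
im,d=read_camera("top"); cv2.imwrite("pics/top9.png",cv2.resize(im[100:290,200:400,::-1],None,fx=3,fy=3,interpolation=cv2.INTER_CUBIC))
E
```

```text
t 26.8 pos [ 0.4603 -0.1175  0.1789] rot [ 180.    -0.  -154.8] F [-0.   0.3 -0.1]
yaw-phi -334.77 radial 0.1817 tang -0.0329
tip rmax 0.17 ang 25.48 all 25.56 [290.8        195.66666667]
rider 25.44 line 17 r 0.1746 0.1872 ang inner 25.58 all 25.55
rider 0.71 line 18 r 0.1735 0.1877 ang inner 0.39 all 0.37
rider -41.08 no line
```

View pics/w19.png

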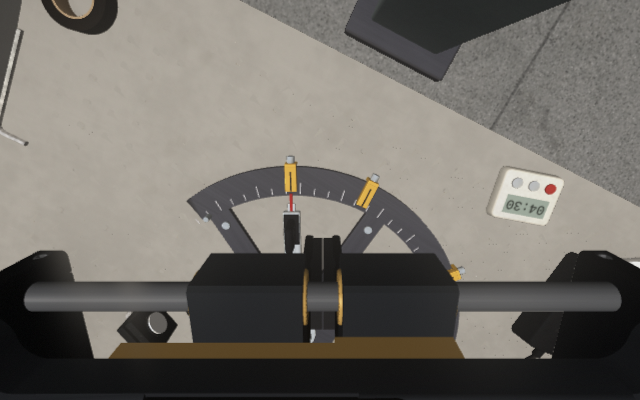

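View pics/top9.png

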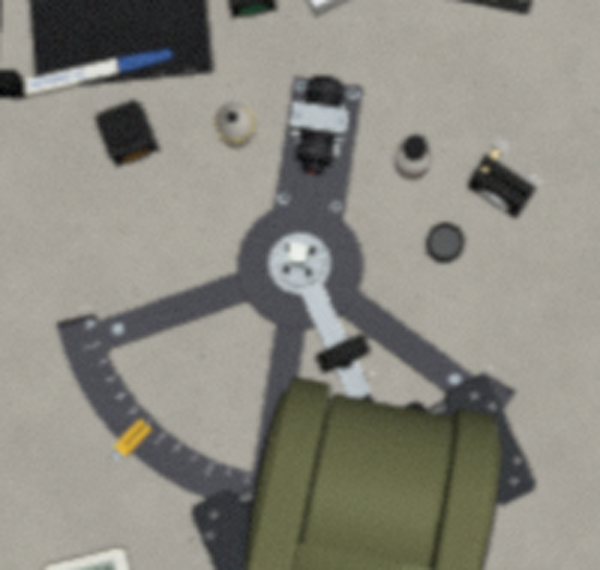

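The pointer still stands at rider 3, the bystanders are where they were, and the hand is clear.

```bash
python3 -c "
from cell import env
print(env.sign_off())"
```

```text
the job is handed in; nothing more can be done
None
```

The scan is done and handed in: I pushed the detector arm to all three riders in order, and it now stands at the third with the hand drawn back. I used only the closed fingertips against the left face of the tab, with no pinching.

| Rider | Pointer angle | Line angle | Stood still |
|---|---|---|---|
| 1 | -42.40° | -42.40° | about 3 s |
| 2 | 0.35° | 0.36° | about 3 s |
| 3 | 25.52° | 25.46° | about 3 s, then left there |

These angles come from the wrist camera.

- **Time:** I handed in at about 27 s of the 72 s allowed.
- **Forces:** they stayed within a few newtons in every reading I took.
- **After drawing back:** the wrist camera had the pointer at 25.5° and the line at 25.6°. The fingertips were 18 cm above the table and touching nothing.
- **Loose things:** in the last top picture the five bystanders stood where they were at the start.
- **Disagreements:** the side camera read positions about 5 mm off from the top camera, so I relied on the wrist camera for lining up. The estimated rider angles also drifted by about 0.1–0.2° as the hand moved. That did not affect the alignment, because pointer and line were always compared in the same picture.

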